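# Brush out a stand socket, then hold the offset arm level above it

### The job

Get the stand mount ready for its arm: take the bottle brush from its holder, brush the mount's socket right down to the bottom two times with a pull up to the mouth in between, and stand the brush back in its holder. Then pick up the grey offset arm by its balance point (between the two small ribs on top of its bar) and finish while still holding it: level and still, in the direction in which it would be lowered onto the mount, its thick spigot centred about 40 mm above the mouth of the socket and its thin foot pin straight above the small rest post. Do not let go of the arm at the end, and leave the bottle, the tape roll and the specimen cup where they stand.

Things in the scene. Friction and masses are not known exactly. Their poses are not given: they have to be found in the camera images.
- offset_arm: Loose grey lopsided arm, about 0.35 kg, standing on its two pins: boss 44 mm across with a 34 mm thick spigot under it at the heavy end (top 53 mm high), bar 14 mm wide and 16 mm high (22 to 38 mm up), eye 22 mm across with a 12 mm foot pin at the light end; pins 22 mm long, 190 mm apart. Origin under the balance point, level with the pins' ends; x along the bar to the foot pin, z up
- balance_point (a point): the balance point (centre of mass along the bar), in the middle of the bar's section, 30 mm above the lower ends of the pins, 48 mm from the spigot axis and 142 mm from the foot pin axis; the bar is 14 mm wide here (across y) and two 4 mm ribs on its top stand 18 mm to either side. Axes as the arm's
- spigot_end (a point): centre of the lower end of the arm's thick spigot, at x = -48 mm of the arm
- foot_end (a point): centre of the lower end of the arm's thin foot pin, at x = +142 mm of the arm
- mount: Fixed stand mount: dark base plate 256 x 70 x 12 mm with an upright open round aluminium socket near one end and a thin rest post near the other, 190 mm apart. Origin on the worktop, 48 mm from the socket axis, where the arm's balance point belongs; x runs from the socket to the rest post, z up. The arm belongs on it with both x axes the same way
- socket_mouth (a point): centre of the socket's mouth, 78 mm above the worktop; outside 53 mm, bore 42 mm across
- socket_floor (a point): centre of the socket's bottom inside, 14 mm above the worktop (64 mm below the mouth)
- rest_top (a point): centre of the top of the rest post, 54 mm above the worktop; its head is 28 mm across
- brush_holder_mouth (a point): centre of the mouth of the grey plastic brush holder, 66 mm above the worktop, an upright open round cup fixed to the worktop; inside 43 mm across, foot 68 mm across
- holder_floor (a point): centre of the holder's bottom inside, 10 mm above the worktop
- brush: Loose bottle brush standing upright in its holder, bristles down, 60 g, 186 mm long: stiff bristle head 30 mm thick up to 51 mm, stem 7 mm thick, round wooden handle 18 mm thick from 112 to 176 mm. Origin at its lower end, z along it to the handle's top. Stands by itself on its flat lower end
- brush_handle (a point): middle of the brush's handle, 145 mm above its lower end and 41 mm below its top; 18 mm thick
- brush_end (a point): centre of the brush's lower (bristle) end
- dropper_mid (a point): middle of a small brown dropper bottle with black cap, 29 mm thick, 68 mm high; leave alone
- tape_mid (a point): centre of a roll of tape lying flat, 67 mm across, 19 mm high; leave alone
- cup_mid (a point): middle of a specimen cup with orange lid, 64 mm across, 63 mm high; leave alone
Not all that is in view belongs to the job. Leave any pink or purple look-alike of the brush alone.

How it is judged:
By the outcome, as a careful person would: the job done as asked, in the order asked, and still so for the second after the job is handed in, while the arm keeps its last pose, push and grip.
It also fails if it takes over 69 s, if anything falls off the work surface, if the arm or the gripper's body presses on something with over 40 N, if the wrist force passes 120 N, or if a joint passes its speed limit or range.

### The arm

A 6-joint arm with a two-finger parallel gripper is mounted at the origin on a cart in front of the work surface, level with it; the furniture and walls round the work are solid. World frame = base frame: x ahead of the robot, y to its left, z up, the work surface at z = 0. Lengths are in m, angles in rad, forces in N, time in s.
With the tool pointing down it reaches from about 0.25 to 0.85 m from the base axis. Payload 12.5 kg.
Tool frame: the origin (TCP) lies midway between the tips of the shut fingers; the grasp point (between the pads) lies 19 mm behind it (robot.tcp_to_grasp is the distance from the TCP to the grasp point, in m); y points along the fingers, z is the direction in which the jaws open and shut, and the axes are right-handed (so a half turn about y gives the same grasp; the last joint's range is limited). The gripper opens to 93 mm and grips with 3 to 60 N. Pads are 15 mm wide; open, the fingers measure 128 mm over their backs; the gripper's body (75 mm by 188 mm) begins 65 mm behind the grasp point.
Start: joints at [1.038, 0.351, 1.652, -0, 1.139, -0.085], TCP at [0.238, 0.496, 0.219] pointing down, gripper open.
Joint ranges: [-2.75, 2.75], [-0.79, 2.1], [0.01, 2.65], [-1.57, 4.71], [0.07, 3.14], [-2.87, 2.87]. Speed limits (rad/s): [2.22, 2.22, 2.79, 3.14, 3.14, 3.14].

### API

Orientations are given as a rotation vector (axis times angle).
In Python, from bench import robot gives the robot as it stands. The module is installed in compiled form; this text tells all that it offers. Calls block until the motion is done:
- robot.move_to(position, orientation): joint-space move of the TCP to a pose.
- robot.move_straight(position, feed=0.15, rotation=None): straight line of the TCP; rotation=None keeps the orientation; feed is the mean speed in m/s.
- robot.move_j(angles): joint-space move.
- robot.open() and robot.close(): open the fingers fully, or close them until they stop; the grip force is fixed at half the most.
- robot.hold(seconds).
- robot.solve_ik(position, orientation): joint angles nearest the present ones, or None.
- robot.observe(): the state.
- robot.snapshot(name): name is "scene" or "top" or "wrist"; returns a dict with "color" (420x560x3 uint8, red, green, blue), "mtx" (3x3 intrinsics, pixels), "R" (3x3) and "t" (3): a world point X has camera coordinates R X + t. Camera axes: x right, y down, z forward; pixel columns grow to the right and rows downward; lengths in m; the calibration is good to about 2 mm. The wrist camera is an equidistant fisheye: a pixel r from the principal point sees the ray r / f radians off the axis. A picture is of the moment at which its call begins. There is no depth.
A pose or a line that the arm cannot do raises robot.IKError and nothing moves.
- robot.close_job(): hands the job in, once; it reports no verdict.
Trained networks look in the newest picture that a camera, given by its name, has taken for a name from the list of things; names that differ only in an ending like _2 or _b are one class to them, and where a whole thing is asked for, a point or a joint stands for the part that bears it (a point fixed in the world has none). Each returns a list of dicts, best first, with "score" (0 to 1); they miss things now and then, are a little off and sometimes report something else, mostly with a low value. They report only what shows in the picture. A call takes as long as a camera call. They do not tell look-alikes from the thing itself.
- robot.search_frame(camera, label): "point" ([row, column] in pixels, amid what is visible of it).
- robot.masks_of(camera, label): "mask" (420x560 bool, what is visible of it) and "point" ([row, column] in pixels, amid what is visible of it).
The state is a dict: "clock": time; "joints": joint angles; "qd": joint speeds; "effort": joint torques, N m; "eef_pos": TCP position; "orientation": TCP orientation; "wrist_force": force on the tool from outside, world axes, zero at the start; "torque": the same for the moment, N m; "gripper_width": opening from 0.0 (shut) to 1.0 (fully open).
Only numpy, scipy, OpenCV 4.12 (cv2) and the standard library are available. Lean on these libraries where they do the work, as an engineer would, in place of code of your own. Each camera call takes 0.05 s, during which the arm holds its last target.

## Working session

There is one attempt and no reset: what is moved stays moved. The work goes in short steps, each a Python script; the robot and the scene stay as the last script left them, time stands still between calls to the robot, and variables do not carry over. Pictures are saved under pics/ and viewed, and the job is handed in when it is done.

```bash
mkdir -p pics; ls; python3 - <<'E'
from bench import robot
import cv2,numpy as np
s=robot.observe()
print({k:np.round(v,3) for k,v in s.items()}, robot.tcp_to_grasp)
for c in ["scene","top","wrist"]:
    d=robot.snapshot(c)
    cv2.imwrite(f"pics/{c}0.png",d["color"][:,:,::-1])
    print(c,d["mtx"].round(1).tolist(),d["R"].round(3).tolist(),d["t"].round(3).tolist())
    np.savez(f"pics/{c}0.npz",**d)
    for l in ["offset_arm","mount","brush","brush_holder_mouth","socket_mouth","rest_top","dropper_mid","tape_mid","cup_mid"]:
        print(c,l,[(np.round(x["point"]).tolist(),round(x["score"],2)) for x in robot.search_frame(c,l)])
E
```

```text
pics
{'clock': np.float64(0.0), 'joints': array([ 1.038,  0.351,  1.652,  0.   ,  1.139, -0.085]), 'qd': array([-0.002, -0.001,  0.001,  0.   ,  0.001,  0.001]), 'effort': array([-3.0000e-03, -4.9732e+01, -2.8525e+01,  7.0000e-02,  2.6000e-02,
       -0.0000e+00]), 'eef_pos': array([0.238, 0.495, 0.218]), 'orientation': array([-1.543,  0.352, -0.351]), 'wrist_force': array([ 0.074, -0.287, -1.194]), 'torque': array([-0.01 ,  0.052,  0.006]), 'gripper_width': np.float64(0.999)} 0.0188
scene [[481.3, 0.0, 286.5], [0.0, 481.3, 197.8], [0.0, 0.0, 1.0]] [[0.717, -0.697, 0.003], [-0.373, -0.389, -0.842], [0.588, 0.603, -0.539]] [-0.39, 0.278, 1.304]
scene offset_arm [([286.0, 357.0], 0.82), ([226.0, 281.0], 0.2)]
scene mount [([228.0, 280.0], 0.93)]
scene brush [([164.0, 231.0], 0.73), ([175.0, 239.0], 0.65), ([157.0, 214.0], 0.47)]
scene brush_holder_mouth [([202.0, 240.0], 0.83)]
scene socket_mouth [([230.0, 283.0], 0.56), ([287.0, 360.0], 0.34)]
scene rest_top [([230.0, 288.0], 0.86), ([171.0, 236.0], 0.64)]
scene dropper_mid [([199.0, 288.0], 0.55), ([288.0, 362.0], 0.2)]
scene tape_mi
[... 329 characters left out ...]
 0.75), ([211.0, 185.0], 0.65), ([230.0, 217.0], 0.48)]
top brush_holder_mouth [([234.0, 223.0], 0.55)]
top socket_mouth [([233.0, 288.0], 0.92)]
top rest_top [([234.0, 290.0], 0.88)]
top dropper_mid [([193.0, 254.0], 0.48)]
top tape_mid [([201.0, 361.0], 0.62), ([230.0, 215.0], 0.6)]
top cup_mid [([205.0, 406.0], 0.69)]
wrist [[325.2, 0.0, 282.5], [0.0, 325.2, 210.4], [0.0, 0.0, 1.0]] [[0.433, 0.902, 0.001], [0.863, -0.414, 0.288], [0.26, -0.124, -0.958]] [-0.55, -0.034, 0.39]
wrist offset_arm []
wrist mount []
wrist brush [([394.0, 230.0], 0.46)]
wrist brush_holder_mouth [([382.0, 175.0], 0.68)]
wrist socket_mouth []
wrist rest_top []
wrist dropper_mid []
wrist tape_mid []
wrist cup_mid []
```

```bash
python3 - <<'E'
import cv2
for c in ["scene","top"]:
    im=cv2.imread(f"pics/{c}0.png"); cr=im[130:330,120:460]
    cv2.imwrite(f"pics/{c}0c.png",cv2.resize(cr,(799,470),interpolation=cv2.INTER_CUBIC))
E
```

```text
(no output)
```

View pics/scene0.png

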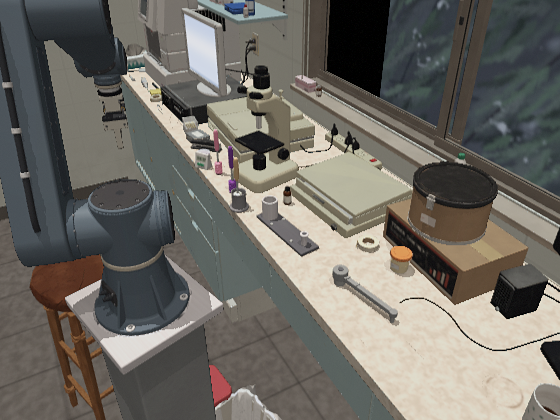

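View pics/top0.png

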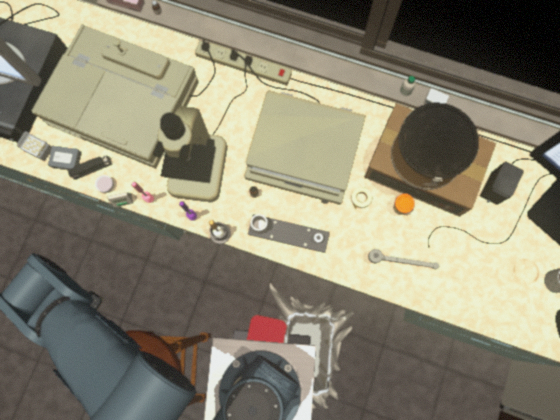

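View pics/wrist0.png

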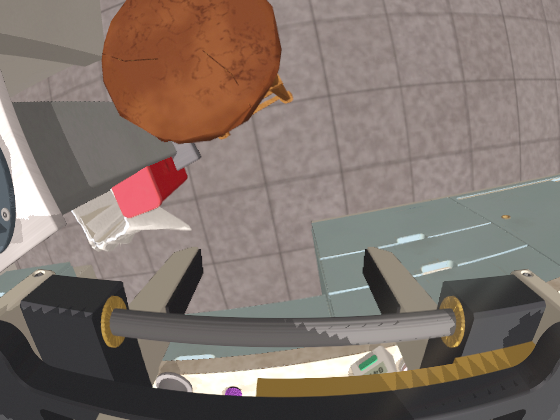

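View pics/scene0c.png

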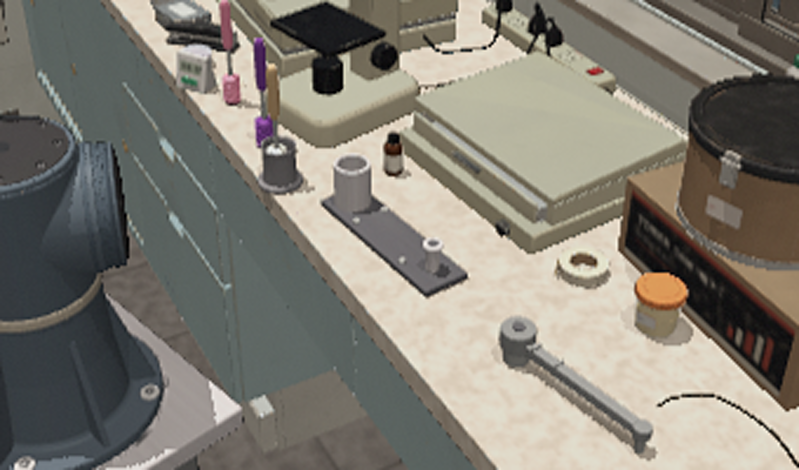

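View pics/top0c.png

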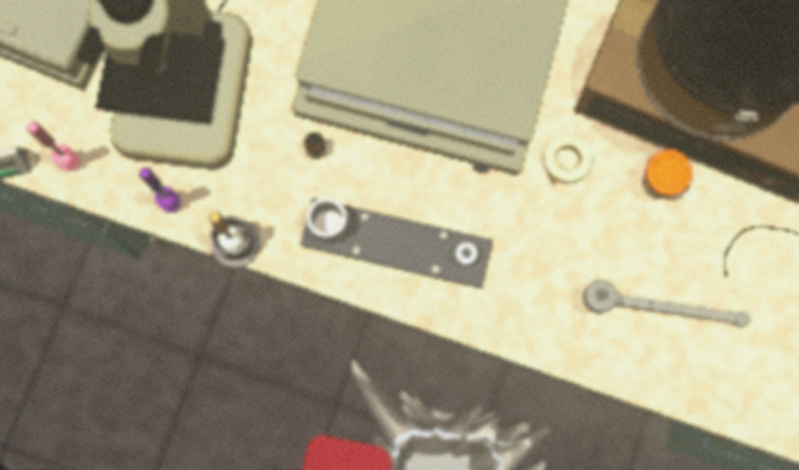

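Brush candidates in the scene view are the pink one (≈215,140), the purple one (≈231,158), and the tan-handled one standing in the grey holder (≈236,172). In the top view the tan one is at about (217,231). The tan one in the holder matches the description. Next I'll localise everything.

```bash
cat > h.py <<'E'
import numpy as np, cv2
from scipy.spatial.transform import Rotation as Rot
def ray(d,row,col,fish=False):
    K=d["mtx"]; x=(col-K[0,2])/K[0,0]; y=(row-K[1,2])/K[1,1]
    if fish:
        r=np.hypot(x,y); v=np.array([x/r*np.sin(r),y/r*np.sin(r),np.cos(r)]) if r>1e-9 else np.array([0,0,1.])
    else: v=np.array([x,y,1.])
    v=d["R"].T@v; return -d["R"].T@d["t"], v/np.linalg.norm(v)
def atz(d,row,col,z,fish=False):
    c,v=ray(d,row,col,fish); return c+v*(z-c[2])/v[2]
def proj(d,X,fish=False):
    p=d["R"]@np.asarray(X,float)+d["t"]; K=d["mtx"]
    if fish:
        n=np.hypot(p[0],p[1]); th=np.arctan2(n,p[2]); x,y=(p[:2]/n*th)
    else: x,y=p[:2]/p[2]
    return np.array([K[1,1]*y+K[1,2],K[0,0]*x+K[0,2]])  # row,col
E
python3 - <<'E'
from h import *
T=np.load("pics/top0.npz"); S=np.load("pics/scene0.npz")
f=.4255
def P(cx,cy): return (130+cy*f,120+cx*f)
items=dict(sock=((328,218),(353,163),.078),rest=((466,252),(433,243),.054),holder=((235,238),(279,148),.066),boss=((601,296),(519,328),.053),eye=((742,319),(643,434),.038),handtop=((215,218),(273,68),.19),dropper=((315,145),None,.068),tape=((568,160),None,.019),cup=((669,173),None,.063),purp=((148,175),(261,40),.186))
R={}
for k,(t,s,z) in items.items():
    a=atz(T,*P(*t),z); R[k]=a
    print(k,a.round(4),atz(S,*P(*s),z).round(4) if s else '')
print(np.linalg.norm(R["sock"][:2]-R["rest"][:2]),np.linalg.norm(R["boss"][:2]-R["eye"][:2]))
E
```

```text
sock [0.5029 0.0388 0.078 ] [0.5098 0.043  0.078 ]
rest [ 0.4761 -0.1458  0.054 ] [ 0.4798 -0.143   0.054 ]
holder [0.469  0.1594 0.066 ] [0.472  0.1609 0.066 ]
boss [ 0.4316 -0.3267  0.053 ] [ 0.434  -0.3283  0.053 ]
eye [ 0.4177 -0.5163  0.038 ] [ 0.4128 -0.5214  0.038 ]
handtop [0.4702 0.1684 0.19  ] [0.479  0.1729 0.19  ]
dropper [0.6028 0.0657 0.068 ] 
tape [ 0.6214 -0.2794  0.019 ] 
cup [ 0.6024 -0.409   0.063 ] 
purp [0.5182 0.2572 0.186 ] [0.5264 0.2595 0.186 ]
0.18661745645057767 0.19011645328552873
```

```bash
cat >> h.py <<'E'
def ori(psi):
    "tool y down, tool z (opening) at heading psi"
    y=np.array([0,0,-1.]); z=np.array([np.cos(psi),np.sin(psi),0]); x=np.cross(y,z)
    return Rot.from_matrix(np.c_[x,y,z]).as_rotvec()
E
python3 - <<'E'
from h import *
from bench import robot
W=np.load("pics/wrist0.npz"); s=robot.observe()
Rt=Rot.from_rotvec(s["orientation"]).as_matrix(); print(Rt.round(3))
c=-W["R"].T@W["t"]; print("cam in tool",(Rt.T@(c-s["eef_pos"])).round(4)); print("cam axes in tool (rows)",(W["R"]@Rt).round(3))
g=np.array([.47,.163]); 
for p in np.radians([-180,-135,-90,-45,0,45,90,135]):
  o=[]
  for pt in ([.47,.165,.3],[.505,.04,.25],[.425,-.375,.1],[.496,-.008,.13]):
    q=robot.solve_ik(pt,ori(p)); o.append(None if q is None else np.round(q,2).tolist())
  print(np.degrees(p),o)
E
```

```text
[[ 0.901  0.     0.433]
 [-0.433 -0.     0.901]
 [ 0.    -1.     0.   ]]
cam in tool [-7.960e-02 -1.653e-01  1.000e-04]
cam axes in tool (rows) [[-0.001 -0.001  1.   ]
 [ 0.958 -0.288  0.   ]
 [ 0.288  0.958  0.001]]
-180.0 [None, None, [-0.81, 0.53, 1.71, -0.0, 0.91, 2.34], None]
-135.0 [[0.24, 0.18, 1.67, 0.0, 1.29, 2.6], [-0.01, 0.24, 1.72, 0.0, 1.18, 2.34], [-0.81, 0.53, 1.71, -0.0, 0.91, 1.55], [-0.11, 0.37, 1.87, 0.0, 0.9, 2.25]]
-90.0 [[0.24, 0.18, 1.67, -0.0, 1.29, 1.81], [-0.01, 0.24, 1.72, -0.0, 1.18, 1.56], [-0.81, 0.53, 1.71, -0.0, 0.91, 0.77], [-0.11, 0.37, 1.87, -0.0, 0.9, 1.46]]
-45.0 [[0.24, 0.18, 1.67, 0.0, 1.29, 1.03], [-0.01, 0.24, 1.72, 0.0, 1.18, 0.77], [-0.81, 0.53, 1.71, 0.0, 0.91, -0.02], [-0.11, 0.37, 1.87, 0.0, 0.9, 0.68]]
0.0 [[0.24, 0.18, 1.67, 0.0, 1.29, 0.24], [-0.01, 0.24, 1.72, 0.0, 1.18, -0.01], [-0.81, 0.53, 1.71, 0.0, 0.91, -0.81], [-0.11, 0.37, 1.87, 0.0, 0.9, -0.11]]
45.0 [[0.24, 0.18, 1.67, 0.0, 1.29, -0.54], [-0.01, 0.24, 1.72, 0.0, 1.18, -0.8], [-0.81, 0.53, 1.71, 0.0, 0.91, -1.59], [-0.11, 0.37, 1.87, 0.0, 0.9, -0.9]]
90.0 [[0.24, 0.18, 1.67, 0.0, 1.29, -1.33], [-0.01, 0.24, 1.72, 0.0, 1.18, -1.58], [-0.81, 0.53, 1.71, 0.0, 0.91, -2.38], [-0.11, 0.37, 1.87, 0.0, 0.9, -1.68]]
135.0 [[0.24, 0.18, 1.67, 0.0, 1.29, -2.11], [-0.01, 0.24, 1.72, 0.0, 1.18, -2.37], None, [-0.11, 0.37, 1.87, 0.0, 0.9, -2.47]]
```

```bash
cat >> h.py <<'E'
def tri(L):
    A=np.zeros((3,3));b=np.zeros(3)
    for c,v in L:
        M=np.eye(3)-np.outer(v,v);A+=M;b+=M@c
    X=np.linalg.solve(A,b); return X,[np.linalg.norm((np.eye(3)-np.outer(v,v))@(X-c)) for c,v in L]
def look(robot,cam,name):
    d=robot.snapshot(cam); cv2.imwrite(f"pics/{name}.png",d["color"][:,:,::-1]); np.savez(f"pics/{name}.npz",**d); return d
E
python3 - <<'E'
from h import *
from bench import robot
T=np.load("pics/top0.npz"); S=np.load("pics/scene0.npz")
print("scope",tri([ray(T,124,172),ray(S,71,262)]))
robot.move_straight([.238,.495,.30],feed=.25)
robot.move_to([.43,.09,.30],ori(np.pi/2))
d=look(robot,"wrist","w1"); print(robot.observe()["clock"])
c=-d["R"].T@d["t"]; print(c)
for l in ["brush","brush_holder_mouth","socket_mouth","rest_top","mount","brush_handle"]:
    print(l,[(np.round(x["point"],1).tolist(),round(x["score"],2)) for x in robot.search_frame("wrist",l)])
for n,X in dict(sock=(.506,.041,.078),rest=(.478,-.144,.054),hold=(.47,.16,.066)).items(): print(n,proj(d,X,True))
E
```

```text
scope (array([0.67134264, 0.25556604, 0.42236882]), [np.float64(0.0021600801997896553), np.float64(0.0021600801997899667)])
3.6667
[0.35033244 0.09017087 0.46507837]
brush [([222.5, 353.1], 0.88), ([262.3, 474.7], 0.56)]
brush_holder_mouth [([200.8, 336.8], 0.83)]
socket_mouth [([215.8, 200.8], 0.9), ([224.1, 353.1], 0.52)]
rest_top [([214.0, 198.1], 0.69)]
mount [([218.1, 202.3], 0.65)]
brush_handle [([263.5, 473.7], 0.72), ([224.8, 353.2], 0.71), ([257.8, 410.4], 0.55)]
sock [239.72731399 243.85761925]
rest [213.12619781 120.04621694]
hold [210.3029267  336.07459106]
```

View pics/w1.png

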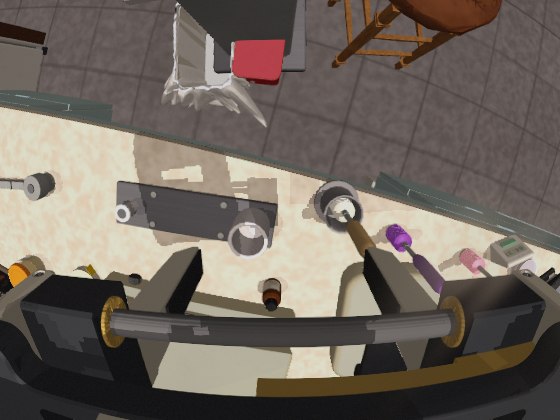

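```bash
python3 - <<'E'
import cv2
im=cv2.imread("pics/w1.png")
cv2.imwrite("pics/w1a.png",cv2.resize(im[160:280,200:400],(800,480),interpolation=cv2.INTER_CUBIC))
cv2.imwrite("pics/w1b.png",cv2.resize(im[160:280,80:280],(800,480),interpolation=cv2.INTER_CUBIC))
E
```

```text
(no output)
```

View pics/w1a.png

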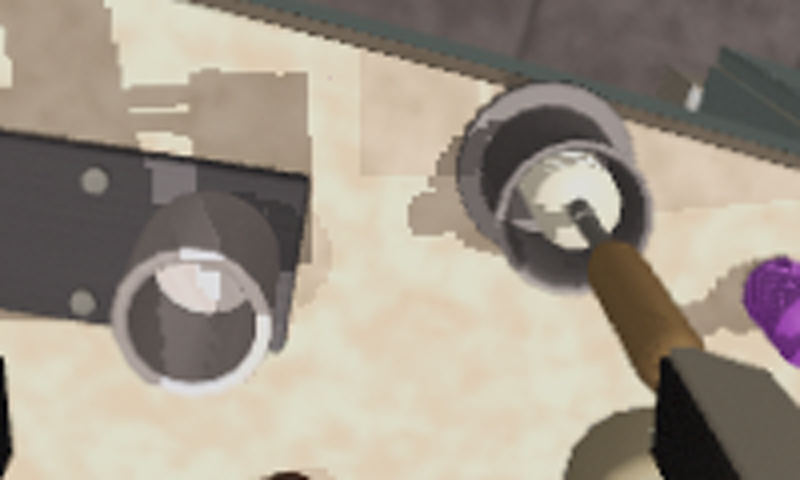

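View pics/w1b.png

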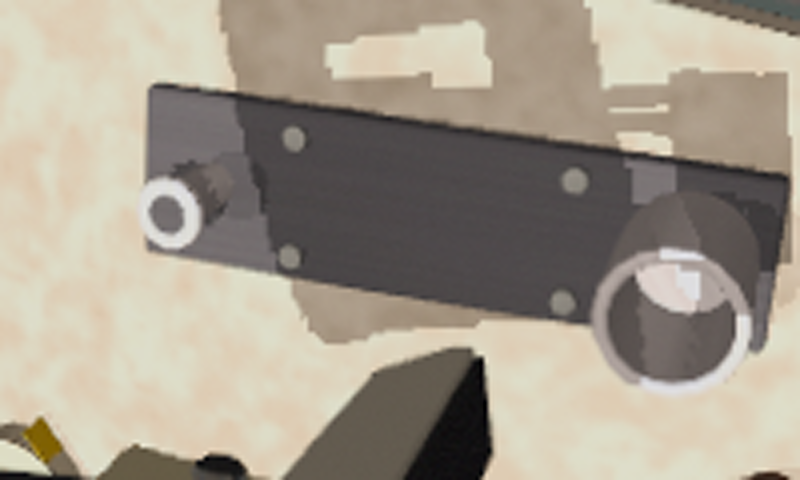

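```bash
python3 - <<'E'
from h import *
W=np.load("pics/w1.npz")
for n,(r,c),z in [("sock",(240.2,248.2),.078),("rest",(213.2,122.7),.054),("hold",(214.2,343.5),.066),("headtop",(209.5,343),.061),("stem@head?",(211,344.5),.066),("handle bottom",(224,352),.122)]:
    print(n,atz(W,r-.5,c-.5,z,True).round(4))
# overlay
im=W["color"][:,:,::-1].copy(); im=cv2.resize(im[160:280,200:400],(800,480),interpolation=cv2.INTER_CUBIC)
def circ(X,r,z,col):
    p=[proj(W,[X[0]+r*np.cos(a),X[1]+r*np.sin(a),z],True) for a in np.linspace(0,6.283,60)]
    p=np.array([[(q[1]-200+.5)*4,(q[0]-160+.5)*4] for q in p]).astype(np.int32); cv2.polylines(im,[p],True,col,1)
S=atz(W,239.7,247.7,.078,True);H=atz(W,213.7,343,.066,True)
circ(S,.0265,.078,(0,0,255));circ(S,.021,.078,(0,255,0));circ(S,.0265,.012,(255,0,0))
circ(H,.0215,.066,(0,255,0));circ(H,.034,.004,(255,0,0))
B=atz(W,209,342.5,.061,True)
for z,r in [(.061,.015),(.122,.009),(.186,.009)]: circ(B,r,z,(0,0,255))
cv2.imwrite("pics/ov1.png",im)
E
```

```text
sock [0.5059 0.046  0.078 ]
rest [ 0.4773 -0.1402  0.054 ]
hold [0.4746 0.1694 0.066 ]
headtop [0.4697 0.1694 0.061 ]
stem@head? [0.4703 0.1705 0.066 ]
handle bottom [0.4688 0.1688 0.122 ]
```

View pics/ov1.png

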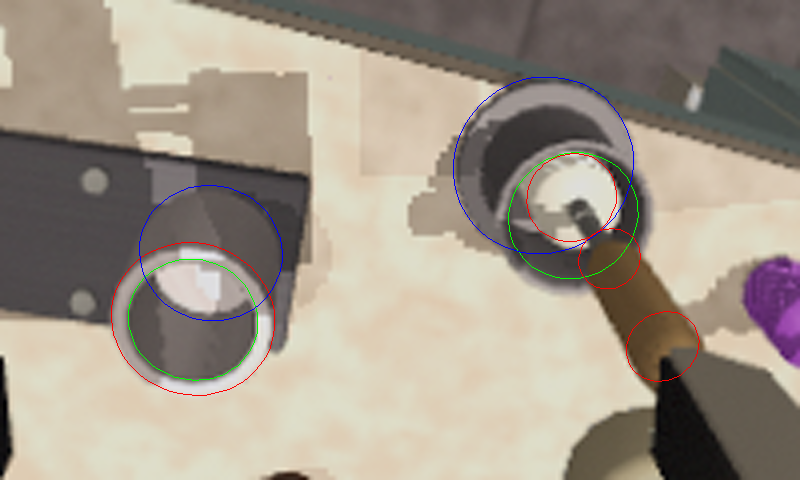

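```bash
python3 - <<'E'
from h import *
T=np.load("pics/top0.npz");S=np.load("pics/scene0.npz"); print(-T["R"].T@T["t"],-S["R"].T@S["t"])
def mk(D,r0,c0,h,w,k,out,sock,hold,rest,brush):
    im=cv2.resize(D["color"][r0:r0+h,c0:c0+w,::-1].copy(),(w*k,h*k),interpolation=cv2.INTER_CUBIC)
    def circ(X,r,z,col):
        p=[proj(D,[X[0]+r*np.cos(a),X[1]+r*np.sin(a),z]) for a in np.linspace(0,6.283,60)]
        p=np.array([[(q[1]-c0+.5)*k,(q[0]-r0+.5)*k] for q in p]).astype(np.int32); cv2.polylines(im,[p],True,col,1)
    circ(sock,.0265,.078,(0,0,255));circ(sock,.0265,.012,(255,0,0));circ(rest,.014,.054,(0,0,255))
    circ(hold,.0215,.066,(0,255,0));circ(hold,.034,.002,(255,0,0))
    circ(brush,.009,.186,(0,0,255));circ(brush,.009,.122,(0,0,255))
    cv2.imwrite(out,im)
s,h,r,b=(.504,.042),(.470,.162),(.4765,-.1435),(.469,.165)
mk(T,190,195,80,133,6,"pics/ovT.png",s,h,r,b)
mk(S,150,215,105,110,7,"pics/ovS.png",s,h,r,b)
E
```

```text
[ 0.19745858 -0.06597257  1.63092398] [-0.38375446 -0.95002747  0.93820973]
```

View pics/ovT.png

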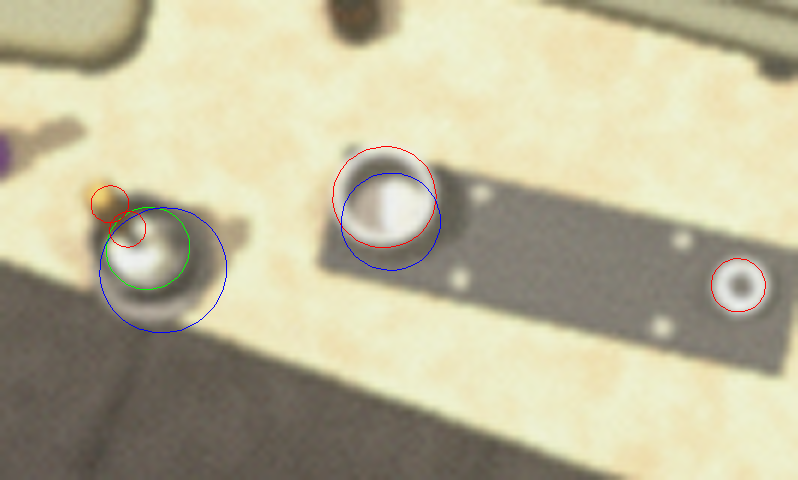

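View pics/ovS.png

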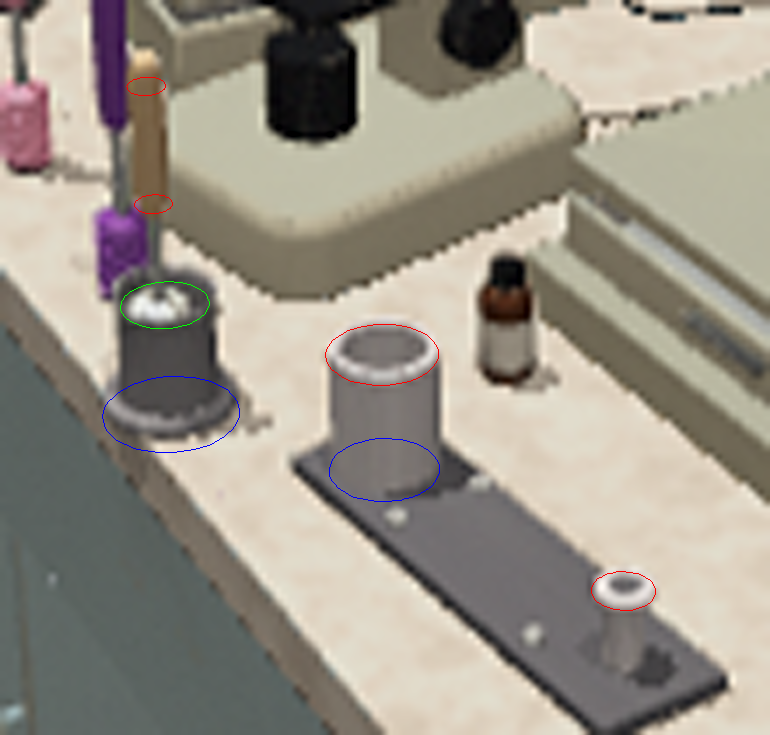

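```bash
python3 - <<'E'
from h import *
from bench import robot
robot.move_straight([.4705,.168,.235],feed=.2)
d=look(robot,"wrist","w2"); print(robot.observe()["clock"])
im=d["color"][:,:,::-1].copy()
B=(.4705,.168)
for z,r,c in [(.061,.015,(0,0,255)),(.122,.009,(0,0,255)),(.186,.009,(0,0,255))]:
    p=np.array([proj(d,[B[0]+r*np.cos(a),B[1]+r*np.sin(a),z],True)[::-1] for a in np.linspace(0,6.28,40)])
    cv2.polylines(im,[p.round().astype(np.int32)],True,c,1)
for X,r,z in [((.4735,.168),.0215,.066),((.4735,.168),.034,.004),((.505,.044),.0265,.078)]:
    p=np.array([proj(d,[X[0]+r*np.cos(a),X[1]+r*np.sin(a),z],True)[::-1] for a in np.linspace(0,6.28,40)])
    cv2.polylines(im,[p.round().astype(np.int32)],True,(0,255,0),1)
cv2.imwrite("pics/ov2.png",cv2.resize(im[150:370,130:430],(800,587),interpolation=cv2.INTER_CUBIC))
E
```

```text
4.7167
```

View pics/ov2.png

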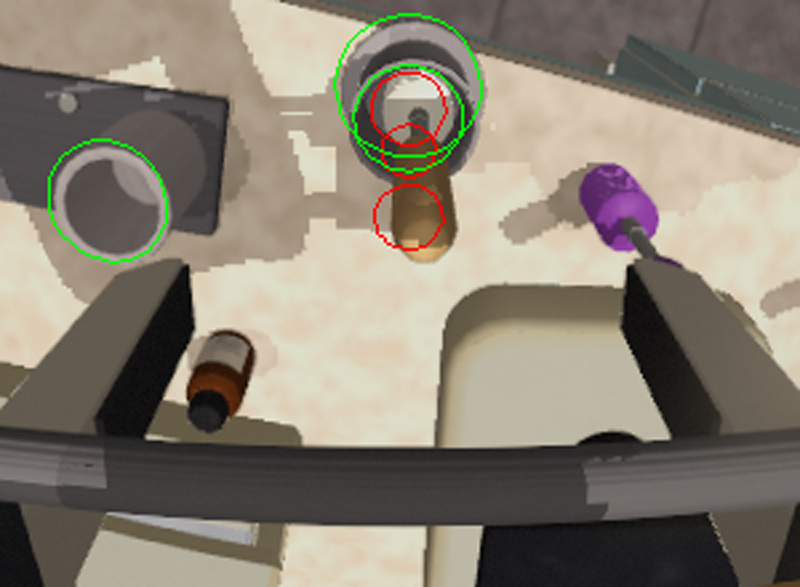

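```bash
python3 - <<'E'
from h import *
from bench import robot
robot.move_straight([.4715,.171,.136],feed=.12)
d=look(robot,"wrist","w3")
robot.close()
d=look(robot,"wrist","w3b"); s=robot.observe(); print(s["clock"],s["gripper_width"]*.093,s["wrist_force"],s["eef_pos"])
look(robot,"scene","s3")
a=cv2.imread("pics/w3.png")[150:370,130:430];b=cv2.imread("pics/w3b.png")[150:370,130:430]
c=cv2.imread("pics/s3.png")[110:260,180:340]
cv2.imwrite("pics/g3.png",np.hstack([cv2.resize(x,(400,400)) for x in (b,c)]))
cv2.imwrite("pics/g3a.png",cv2.resize(a,(600,440)))
E
```

```text
6.95 0.01767762014472091 [ 0.50336515 -0.65951297 -0.44512315] [0.47143805 0.17097754 0.13595829]
```

View pics/g3.png

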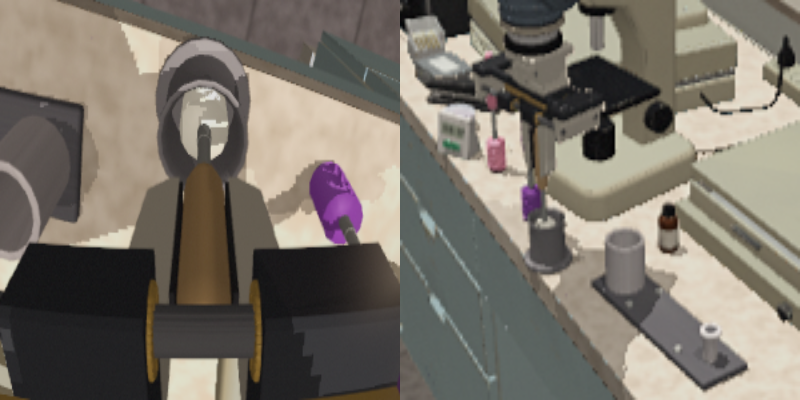

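View pics/g3a.png

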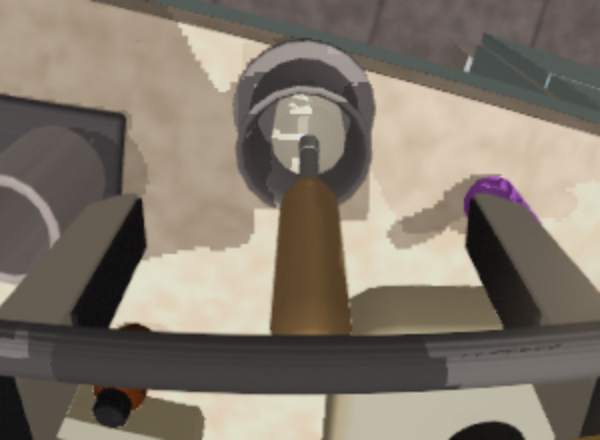

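```bash
python3 - <<'E'
from h import *
from bench import robot
robot.move_straight([.4715,.171,.25],feed=.15)
robot.move_straight([.506,.045,.25],feed=.2)
d=look(robot,"wrist","w4"); look(robot,"scene","s4"); look(robot,"top","t4")
s=robot.observe(); print(s["clock"],s["gripper_width"]*.093,s["wrist_force"],s["eef_pos"])
a=cv2.imread("pics/w4.png")[130:330,180:380]
c=cv2.imread("pics/s4.png")[140:260,230:350]
t=cv2.imread("pics/t4.png")[170:290,210:330]
cv2.imwrite("pics/g4.png",cv2.resize(a,(600,600),interpolation=cv2.INTER_CUBIC))
cv2.imwrite("pics/g4b.png",np.hstack([cv2.resize(x,(400,400),interpolation=cv2.INTER_CUBIC) for x in (c,t)]))
E
```

```text
8.8583 0.01775446826329269 [ 0.24366657  1.11193477 -0.01549051] [0.50574361 0.04596068 0.2499481 ]
```

View pics/g4.png

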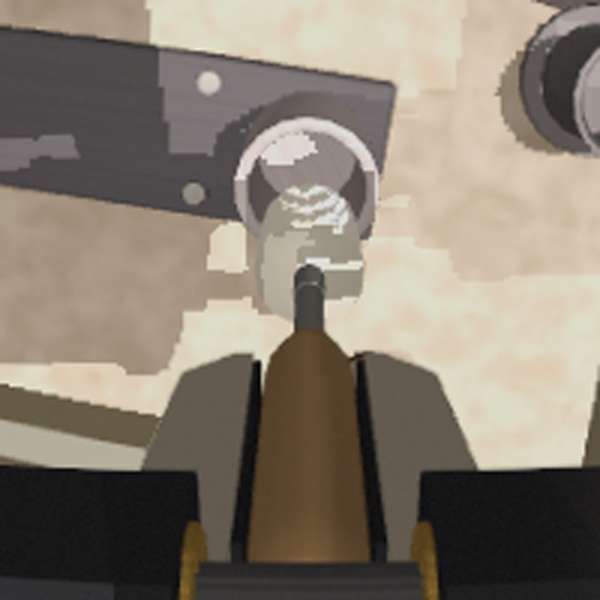

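View pics/g4b.png

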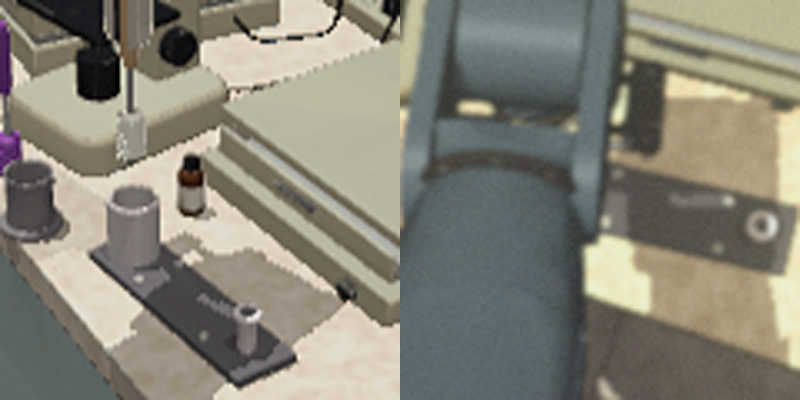

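```bash
python3 - <<'E'
from h import *
W=np.load("pics/w4.npz");S=np.load("pics/s4.npz")
print("sock wrist",atz(W,130+188/3-.5,180+307/3-.5,.078,True))
# outer rim bounds: x 235..380, y 116..~ ; fit circle with outer 53
im=cv2.resize(W["color"][130:330,180:380,::-1],(600,600),interpolation=cv2.INTER_CUBIC)
def circ(D,im,r0,c0,k,X,r,z,col,f):
    p=np.array([[(q[1]-c0+.5)*k,(q[0]-r0+.5)*k] for q in [proj(D,[X[0]+r*np.cos(a),X[1]+r*np.sin(a),z],f) for a in np.linspace(0,6.28,50)]]).astype(np.int32)
    cv2.polylines(im,[p],True,col,1)
X=(.506,.046)
for z,r,c in [(.078,.0265,(0,0,255)),(.078,.021,(0,255,0)),(.124,.015,(255,0,0)),(.175,.015,(255,0,0))]: circ(W,im,130,180,3,X,r,z,c,True)
im2=cv2.resize(S["color"][140:260,230:350,::-1],(600,600),interpolation=cv2.INTER_CUBIC)
for z,r,c in [(.078,.0265,(0,0,255)),(.012,.0265,(0,255,0)),(.124,.015,(255,0,0)),(.175,.015,(255,0,0))]: circ(S,im2,140,230,5,X,r,z,c,False)
cv2.imwrite("pics/ov4.png",cv2.resize(np.hstack([im,im2]),(800,400)))
E
```

```text
sock wrist [0.50694368 0.04503808 0.078     ]
```

View pics/ov4.png

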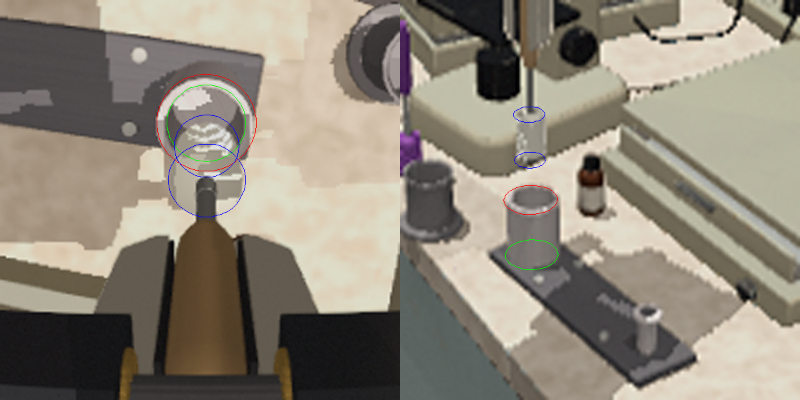

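```bash
cat >> h.py <<'E'
def stroke(robot,X,z0=.143,zmin=.1335,thr=3.0):
    robot.move_straight([*X,z0],feed=.12); robot.hold(.15)
    b=robot.observe()["wrist_force"]; z=z0
    while z>zmin:
        z-=.001; robot.move_straight([*X,z],feed=.02)
        s=robot.observe(); f=s["wrist_force"]-b
        if f[2]>thr: break
    print("bottom",round(z,4),f.round(2),s["eef_pos"].round(4),"t",round(s["clock"],2)); return z
E
python3 - <<'E'
from h import *
from bench import robot
X=(.506,.0445)
robot.move_straight([*X,.215],feed=.15)
stroke(robot,X)
look(robot,"wrist","w5"); look(robot,"scene","s5")
a=cv2.imread("pics/w5.png")[130:330,180:380]
c=cv2.imread("pics/s5.png")[140:260,230:350]
cv2.imwrite("pics/g5.png",np.hstack([cv2.resize(x,(400,400),interpolation=cv2.INTER_CUBIC) for x in (a,c)]))
E
```

```text
bottom 0.139 [-2.73 -0.25  9.83] [0.5064 0.0445 0.1399] t 11.14
```

View pics/g5.png

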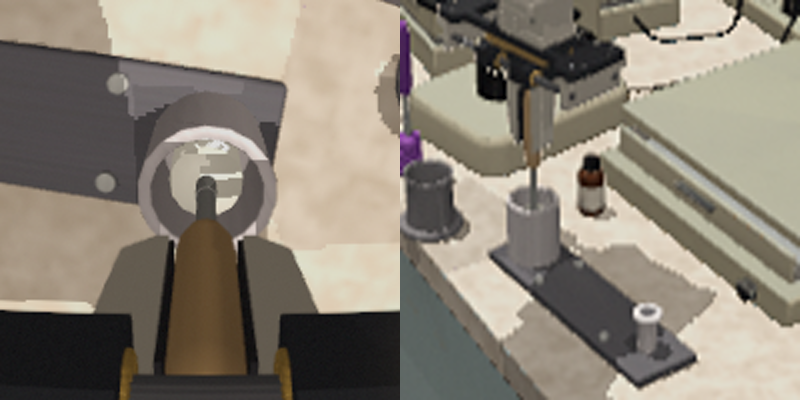

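```bash
python3 - <<'E'
from h import *
from bench import robot
X=(.506,.0445)
robot.move_straight([*X,.205],feed=.12); robot.hold(.2)
stroke(robot,X,z0=.1415)
robot.hold(.1)
robot.move_straight([*X,.25],feed=.15)
robot.move_straight([.4715,.171,.25],feed=.2)
robot.hold(.2)
s=robot.observe(); print(s["clock"],s["gripper_width"]*.093,s["wrist_force"],s["eef_pos"])
look(robot,"wrist","w6"); S=look(robot,"scene","s6"); W=np.load("pics/w6.npz")
im=cv2.resize(W["color"][130:330,180:380,::-1],(600,600),interpolation=cv2.INTER_CUBIC)
im2=cv2.resize(S["color"][120:240,180:300,::-1],(600,600),interpolation=cv2.INTER_CUBIC)
def circ(D,im,r0,c0,k,X,r,z,col,f):
    p=np.array([[(q[1]-c0+.5)*k,(q[0]-r0+.5)*k] for q in [proj(D,[X[0]+r*np.cos(a),X[1]+r*np.sin(a),z],f) for a in np.linspace(0,6.28,50)]]).astype(np.int32)
    cv2.polylines(im,[p],True,col,1)
for D,i,a in ((W,im,(130,180,3)),(S,im2,(120,180,5))):
  for z,r,c in [(.066,.0215,(0,255,0)),(.002,.034,(0,0,255)),(.124,.015,(255,0,0)),(.175,.015,(255,0,0))]: circ(D,i,*a,(.4715,.171),r,z,c,D is W)
cv2.imwrite("pics/ov6.png",cv2.resize(np.hstack([im,im2]),(800,400)))
E
```

```text
bottom 0.1385 [-1.83  0.41 13.47] [0.5066 0.0445 0.1396] t 13.72
15.7167 0.01765285738415376 [ 0.05330989  0.4979528  -0.0347434 ] [0.4717689  0.17016914 0.24992068]
```

View pics/ov6.png

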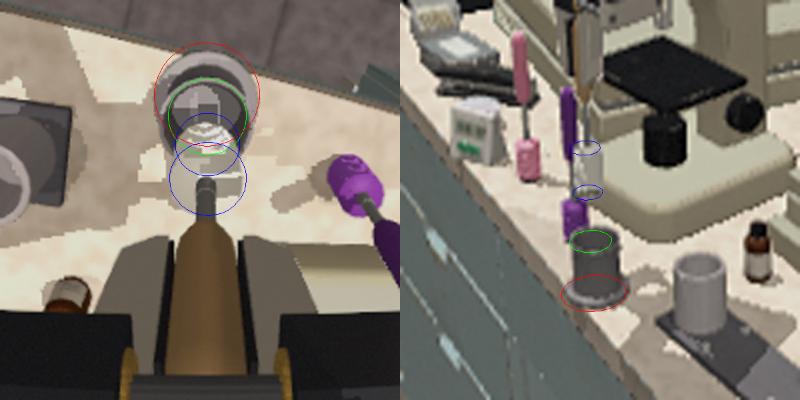

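```bash
python3 - <<'E'
from h import *
from bench import robot
X=(.474,.1703)
robot.move_straight([*X,.25],feed=.1); robot.hold(.1)
robot.move_straight([*X,.19],feed=.1)
print(robot.observe()["wrist_force"])
stroke(robot,X,z0=.1385,zmin=.1325,thr=1.5)
robot.open()
robot.move_straight([*X,.25],feed=.15)
s=robot.observe(); print(s["clock"],s["wrist_force"])
W=look(robot,"wrist","w7"); S=look(robot,"scene","s7")
cv2.imwrite("pics/g7.png",np.hstack([cv2.resize(W["color"][130:330,180:380,::-1],(400,400),interpolation=cv2.INTER_CUBIC),cv2.resize(S["color"][120:240,180:300,::-1],(400,400),interpolation=cv2.INTER_CUBIC)]))
E
```

```text
[ 0.4420844   0.56862322 -0.1980554 ]
bottom 0.1355 [ 1.55 -0.02  3.84] [0.4742 0.1704 0.1357] t 18.39
20.5667 [-0.42280835  0.33005663 -0.20788291]
```

View pics/g7.png

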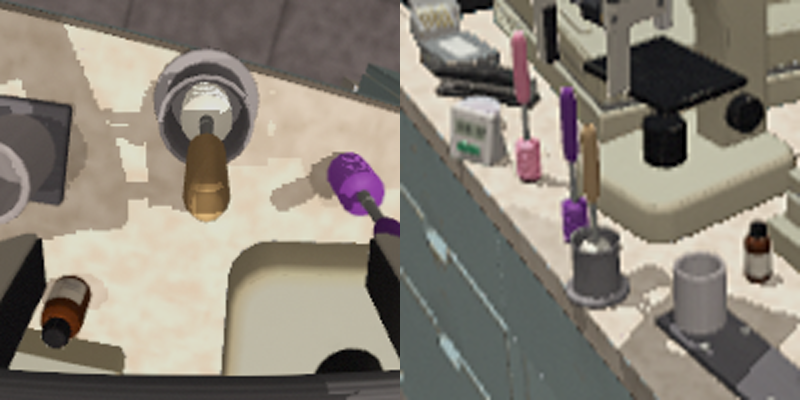

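```bash
python3 - <<'E'
from h import *
from bench import robot
robot.move_straight([.474,.1703,.29],feed=.25)
robot.move_to([.497,-.03,.29],ori(-.15)); robot.hold(.3)
W=look(robot,"wrist","w8")
robot.move_to([.428,-.36,.22],ori(-.094)); robot.hold(.3)
V=look(robot,"wrist","w9")
print(robot.observe()["clock"])
for D,n,fs in ((W,"g8",[(.506,.0445,.078,.0265),(.506,.0445,.078,.021),(.478,-.1435,.054,.014)]),(V,"g9",[(.433,-.327,.053,.022),(.415,-.519,.038,.011)])):
    im=cv2.resize(D["color"][:,:,::-1],(800,600),interpolation=cv2.INTER_CUBIC);k=800/560
    for x,y,z,r in fs:
        p=np.array([[(q[1]+.5)*k,(q[0]+.5)*k] for q in [proj(D,[x+r*np.cos(a),y+r*np.sin(a),z],True) for a in np.linspace(0,6.28,50)]]).astype(np.int32)
        cv2.polylines(im,[p],True,(0,0,255),1)
    cv2.imwrite(f"pics/{n}.png",im)
E
```

```text
24.175
```

View pics/g8.png

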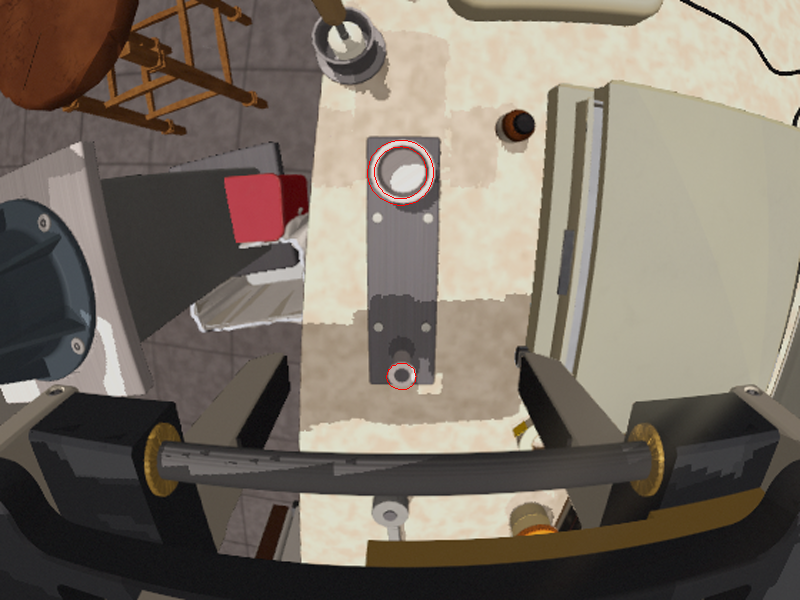

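View pics/g9.png

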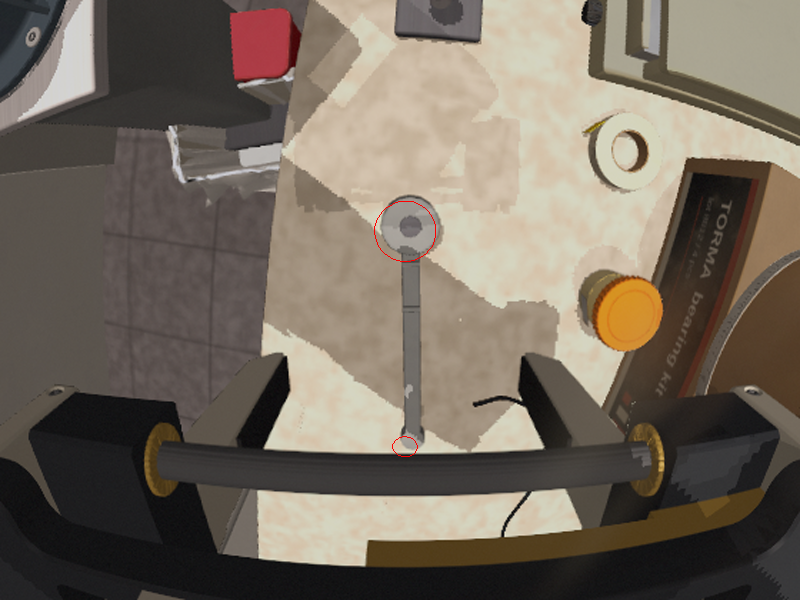

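```bash
python3 - <<'E'
from h import *
W=np.load("pics/w8.npz");V=np.load("pics/w9.npz")
def ov(D,r0,c0,h,w,k,fs,n):
    im=cv2.resize(D["color"][r0:r0+h,c0:c0+w,::-1].copy(),(w*k,h*k),interpolation=cv2.INTER_CUBIC)
    for x,y,z,r in fs:
        p=np.array([[(q[1]-c0+.5)*k,(q[0]-r0+.5)*k] for q in [proj(D,[x+r*np.cos(a),y+r*np.sin(a),z],True) for a in np.linspace(0,6.28,50)]]).astype(np.int32)
        cv2.polylines(im,[p],True,(0,0,255),1)
    cv2.imwrite(n,im)
ov(W,90,240,190,85,3,[(.506,.0445,.078,.0265),(.478,-.1435,.054,.014)],"pics/c8.png")
ov(V,130,240,190,90,3,[(.434,-.325,.053,.022),(.418,-.515,.038,.011)],"pics/c9.png")
E
python3 -c "
import cv2,numpy as np
a=cv2.imread('pics/c8.png');b=cv2.imread('pics/c9.png');cv2.imwrite('pics/c89.png',np.hstack([a,b]))"
```

```text
(no output)
```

View pics/c89.png

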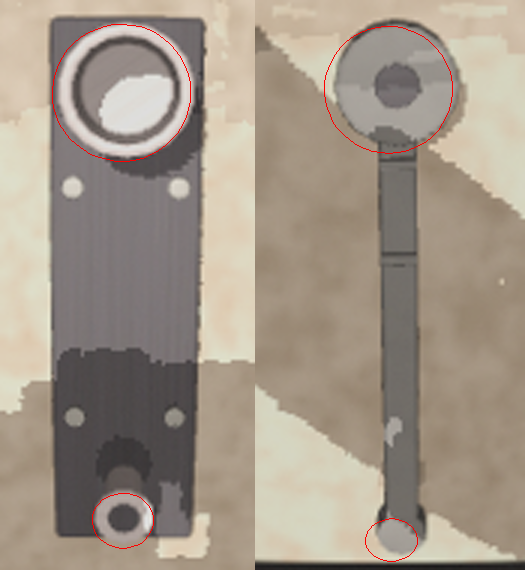

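```bash
python3 - <<'E'
from h import *
V=np.load("pics/w9.npz")
b=atz(V,157.8,287.2,.053,True); e=atz(V,306.5,287.5,.038,True)
r1=atz(V,130+158/3-.5,240+(398-255)/3-.5,.040,True); r2=atz(V,130+257/3-.5,240+(398-255)/3-.5,.040,True)
d=e-b; L=np.hypot(*d[:2]); u=d[:2]/L
print(b,e,L,u,np.arcsin(u[0])); 
print("ribs",r1,r2,np.linalg.norm(r1-r2),"mid",(r1+r2)/2,"bp from ends",b[:2]+.048*u)
E
```

```text
[ 0.43740645 -0.32334855  0.053     ] [ 0.4215426  -0.51046958  0.038     ] 0.18779227810230098 [-0.08447553 -0.99642555] -0.08457632680693354
ribs [ 0.43501868 -0.3515836   0.04      ] [ 0.4316951  -0.38892408  0.04      ] 0.037488099554985034 mid [ 0.43335689 -0.37025384  0.04      ] bp from ends [ 0.43335162 -0.37117698]
```

```bash
python3 - <<'E'
from h import *
from bench import robot
X=(.4333,-.3707)
robot.move_to([*X,.12],ori(-.0846)); robot.hold(.15)
robot.move_straight([*X,.011],feed=.1); robot.hold(.1)
W=look(robot,"wrist","w10"); s=robot.observe(); print(s["clock"],s["eef_pos"],s["wrist_force"])
cv2.imwrite("pics/g10.png",W["color"][60:360,130:430,::-1].repeat(2,0).repeat(2,1))
E
```

```text
26.2 [ 0.43352332 -0.37092769  0.01153924] [1.16624627 0.13031986 0.38180179]
```

View pics/g10.png

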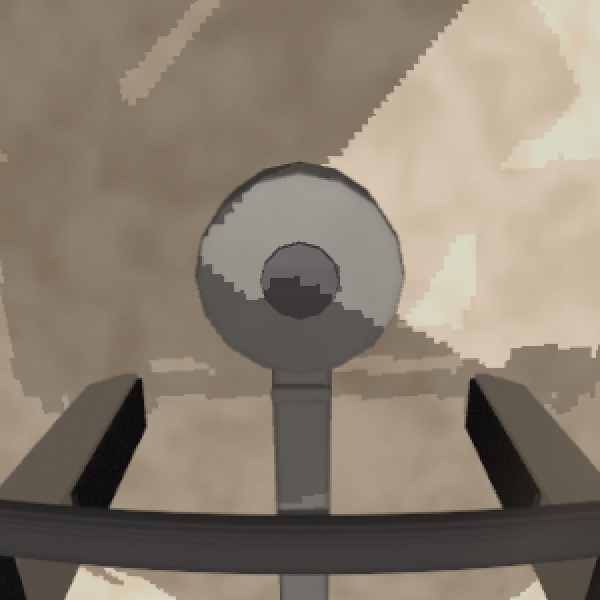

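```bash
python3 - <<'E'
from h import *
from bench import robot
W=np.load("pics/w10.npz")
b=atz(W,60+274/2-.5,130+300.5/2-.5,.053,True); print("boss",b)
u=np.array([-.0845,-.9964]); print("bp",b[:2]+.048*u)
r=atz(W,60+384/2-.5,130+301/2-.5,.041,True); print("rib",r, np.hypot(*(r[:2]-np.array([.4333,-.3707]))))
robot.close(); s=robot.observe(); print(s["clock"],s["gripper_width"]*.093,s["wrist_force"],s["torque"])
robot.move_straight([.4333,-.3707,.05],feed=.08); robot.hold(.3)
s=robot.observe(); print(s["clock"],s["gripper_width"]*.093,s["wrist_force"],s["torque"],s["eef_pos"])
W=look(robot,"wrist","w11"); S=look(robot,"scene","s11")
cv2.imwrite("pics/g11.png",np.hstack([cv2.resize(W["color"][60:360,130:430,::-1],(400,400)),cv2.resize(S["color"][230:350,300:420,::-1],(400,400),interpolation=cv2.INTER_CUBIC)]))
E
```

```text
boss [ 0.43738512 -0.3222748   0.053     ]
bp [ 0.43332912 -0.370102  ]
rib [ 0.43490949 -0.35104273  0.041     ] 0.019723053872404594
27.4 0.013949614467830452 [-0.46027077 -0.03041939 -0.91127788] [-0.069192    0.16639688 -0.07719552]
28.3417 0.014002419117361735 [ 0.7801071   0.51023443 -3.50622536] [-0.04612124  0.04396362  0.03396295] [ 0.43317467 -0.37056616  0.04964495]
```

View pics/g11.png

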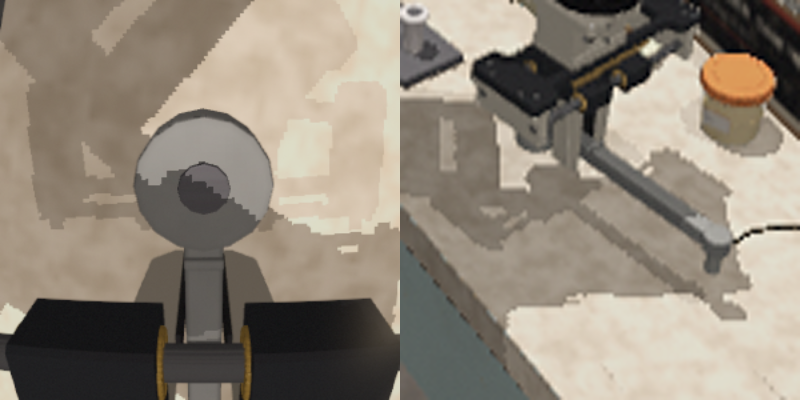

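```bash
python3 - <<'E'
from h import *
from bench import robot
robot.move_straight([.4333,-.3707,.16],feed=.12)
robot.move_straight([.4997,-.0028,.16],feed=.15,rotation=ori(-.1526)); robot.hold(.2)
robot.move_straight([.4997,-.0028,.1295],feed=.06); robot.hold(.6)
s=robot.observe(); print(s["clock"],s["gripper_width"]*.093,s["wrist_force"],s["torque"],s["eef_pos"],Rot.from_rotvec(s["orientation"]).as_matrix().round(4))
for c in ("wrist","scene","top"): D=look(robot,c,c+"12")
W=np.load("pics/wrist12.npz");S=np.load("pics/scene12.npz");T=np.load("pics/top12.npz")
u=np.array([-.1526,-.988]);B=np.array([.4997,-.0028])
sp=B-.048*u; ft=B+.142*u; print(sp,ft)
def ov(D,r0,c0,h,w,k,fs,f):
    im=cv2.resize(D["color"][r0:r0+h,c0:c0+w,::-1].copy(),(w*k,h*k),interpolation=cv2.INTER_CUBIC)
    for x,y,z,r,c in fs:
        p=np.array([[(q[1]-c0+.5)*k,(q[0]-r0+.5)*k] for q in [proj(D,[x+r*np.cos(a),y+r*np.sin(a),z],f) for a in np.linspace(0,6.28,50)]]).astype(np.int32)
        cv2.polylines(im,[p],True,c,1)
    return im
g=(0,255,0);rd=(0,0,255);bl=(255,0,0)
fs=[(*sp,.118+.053,.022,rd),(*sp,.118,.017,g),(*ft,.118,.006,g),(*ft,.118+.038,.011,rd),(.507,.045,.078,.0265,bl),(.478,-.1435,.054,.014,bl)]
cv2.imwrite("pics/o12w.png",ov(W,60,180,200,200,3,fs,True))
cv2.imwrite("pics/o12s.png",ov(S,160,230,110,110,6,fs,False))
E
```

```text
33.6083 0.013895604864954775 [ 0.12400976  0.38360211 -3.42971518] [-0.02899793  0.02842056 -0.00358759] [ 0.49970051 -0.00280311  0.129524  ] [[-0.152   0.      0.9884]
 [-0.9884 -0.     -0.152 ]
 [ 0.     -1.      0.    ]]
[0.5070248 0.044624 ] [ 0.4780308 -0.143096 ]
```

View pics/o12w.png

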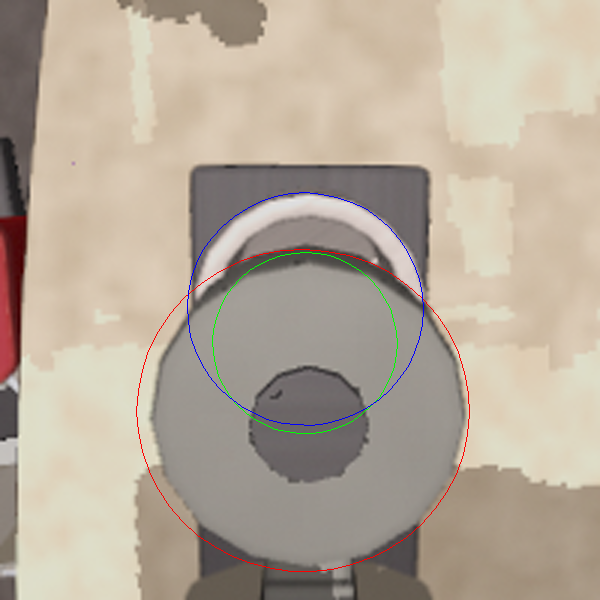

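View pics/o12s.png

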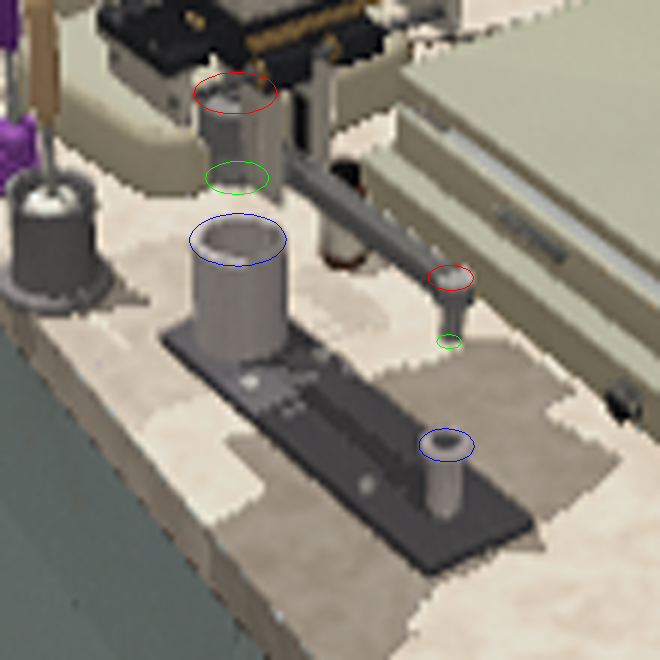

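View pics/top12.png

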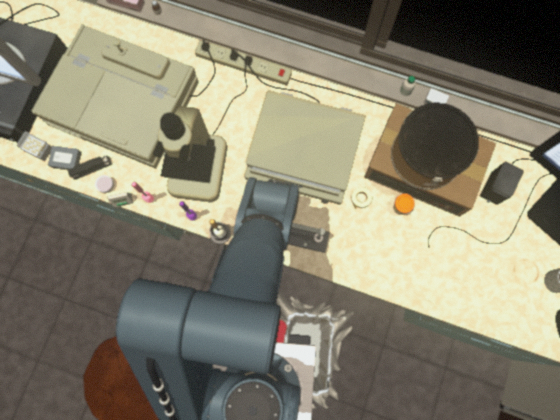

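```bash
python3 - <<'E'
from h import *
S=np.load("pics/scene12.npz")
u=np.array([-.1526,-.988]);B=np.array([.4997,-.0028]);sp=B-.048*u; ft=B+.142*u
def cyl(im,r0,c0,k,X,r,z0,z1,c):
    for z in (z0,z1):
        p=np.array([[(q[1]-c0+.5)*k,(q[0]-r0+.5)*k] for q in [proj(S,[X[0]+r*np.cos(a),X[1]+r*np.sin(a),z]) for a in np.linspace(0,6.28,60)]]).astype(np.int32)
        cv2.polylines(im,[p],True,c,1)
out=[]
for r0,c0 in ((172,255),(200,288)):
    k=10;h,w=45,38
    raw=cv2.resize(S["color"][r0:r0+h,c0:c0+w,::-1].copy(),(w*k,h*k),interpolation=cv2.INTER_NEAREST)
    cyl(raw,r0,c0,k,sp,.017,.118,.14,(0,255,0));cyl(raw,r0,c0,k,sp,.022,.14,.171,(0,0,255))
    cyl(raw,r0,c0,k,ft,.006,.118,.14,(0,255,0));cyl(raw,r0,c0,k,ft,.011,.14,.156,(0,0,255))
    cyl(raw,r0,c0,k,(.507,.045),.0265,.078,.078,(255,0,0));cyl(raw,r0,c0,k,(.507,.045),.021,.078,.078,(255,0,0));cyl(raw,r0,c0,k,(.478,-.1435),.014,.054,.054,(255,0,0))
    out.append(raw)
cv2.imwrite("pics/z12.png",np.hstack(out))
W=np.load("pics/wrist12.npz"); cv2.imwrite("pics/wfull12.png",W["color"][:,:,::-1])
E
```

```text
(no output)
```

View pics/z12.png

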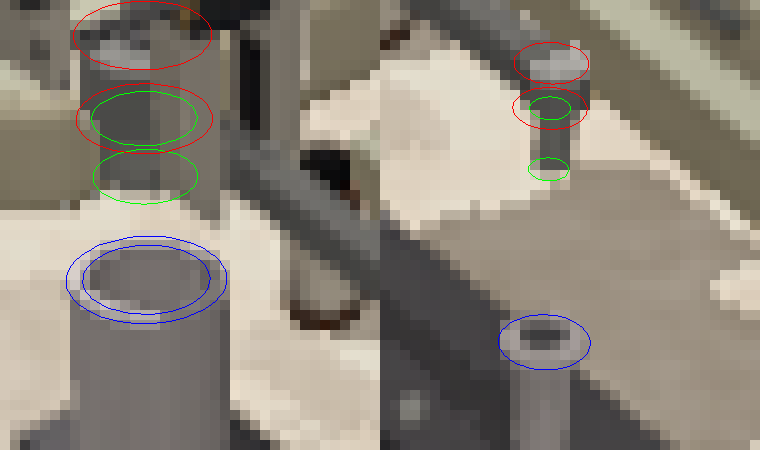

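View pics/wfull12.png

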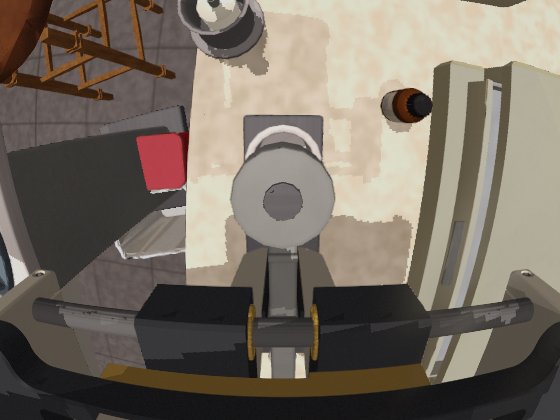

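```bash
python3 - <<'E'
from bench import robot
import numpy as np
s=robot.observe(); print(s["clock"],np.abs(s["qd"]).max(),s["gripper_width"]*.093)
print(robot.close_job())
E
```

```text
33.7583 0.0017953771607557775 0.013678794758848903
the job is handed in; nothing more can be done
None
```

The job is done and handed in at 33.8 s of the 69 s allowed, with the arm still held over the mount. No verdict came back.

- **Brush:** I took the tan-handled brush from its grey holder and left the pink and purple look-alikes alone. I brushed the socket to the bottom twice, feeling about 10 N and 13 N of contact at the expected depth. Between strokes I pulled it up so its lower end was level with the mouth. It now stands upright in its holder again.
- **Arm:** I gripped the grey offset arm between its ribs, within about 1 mm of the balance point, and it did not slip or tilt when lifted. The spigot is over the socket with its end about 40 mm above the mouth. The foot pin is over the rest post, and the arm points along the mount.
- **Last checks:** In the scene camera the spigot and foot pin sat within about half a pixel (1–1.5 mm) of where they should be. Both pin ends looked level, though perhaps 1–2 mm higher than planned. Joint speeds were near zero and the wrist force was about 3.4 N, the weight of the arm.
- **Disagreements:**
  - My first estimate of the holder from the top picture was about 8 mm off the wrist camera; closer views settled it.
  - In the final wrist view the boss looked about 6% smaller than predicted, but it was the same size before and after the lift.
- **Other objects:** The bottle, tape roll and cup appeared unmoved in the last pictures; I did not measure them again.

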